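# Dock the microscope battery pack in the free charging cradle

### The arm

A 6-joint arm with a two-finger parallel gripper is mounted at the origin on the work surface. World frame = base frame: x ahead of the robot, y to its left, z up, the work surface at z = 0. Lengths are in m, angles in degrees, forces in N, time in s.
With the tool pointing down it reaches from about 0.3 to 0.875 m from the base axis. Payload 4.2 kg.
Tool frame: the origin (TCP) lies midway between the tips of the shut fingers; the grasp point (between the pads) lies 19 mm behind it; z points along the fingers, y is the line along which they close (so a half turn about z gives the same grasp; the last joint's range is limited). The gripper opens to 85 mm and grips with 20 to 120 N. Pads are 22 mm wide; open, the fingers measure 114 mm over their backs; the gripper's body (76 mm by 85 mm) begins 54 mm behind the grasp point. The pads swing forward as they close: fully open they stand 13 mm farther back than shut.
Start: joints at [-65.89, 18.312, 89.639, -0, 72.044, -1.146], TCP at [0.245, -0.52, 0.231] pointing down, gripper open.
Joint ranges: [-177.97, 177.97], [-48.28, 115.42], [12.27, 149.76], [-77.06, 257.06], [2.81, 150.46], [-146.56, 146.56]. Speed limits (degrees/s): [147.25, 147.25, 180, 180, 180, 180].

### API

Orientations are given as [roll, pitch, yaw] about the fixed x, y, z axes, in that order (R = Rz(yaw) Ry(pitch) Rx(roll)).
In Python, from rig import robot gives the robot as it stands.
- The arm moves only by the tool move_arm, never from a script. Its argument "increments" is a list that holds one entry, the list of rows, each a list of 7 numbers: the gripper command: -1 is fully open, 1 is shut, values between are in proportion, then the shift along the tool's x, y, z in cm, then the turn, a rotation vector about the tool's x, y, z in rad. In form: [[[grip, x, y, z, wx, wy, wz], ...]]. A call has exactly 5 rows; each row is the pose to reach, as a shift and turn from the pose commanded when the call began, along the tool's axes at that moment; what a row does not reach only later rows make up. A row lasts 1/12 s, in which the tool goes at most 41.7 mm and 7.16 degrees, less where a joint would pass 70% of its speed; a pose out of reach is approached as far as the arm can. A call with a gripper value outside its range is refused whole. The fingers move at their own pace and stop on an object; "grip_force" is the grip in N (left out, the last holds). Time passes only in rows, so rows that repeat a pose let the fingers close, or fill a call up. It gives the time, the measured TCP pose, the force, the opening and the grip force at its end, in the units of the state.
- robot.state(): the state, without advancing time (a new reading comes with each control period).
- robot.snapshot(name): name is "side" or "top"; returns a dict with "image" (384x512x3 uint8, red, green, blue), "intrinsics" (3x3 intrinsics, pixels), "distortion" ([k1, k2, p1, p2, k3] as OpenCV has them; the pictures are not rectified), "rvec" (rotation vector, rad) and "tvec" (3), from world to camera coordinates, as OpenCV has them. Camera axes: x right, y down, z forward; pixel columns grow to the right and rows downward; lengths in m; the calibration is good to about 2 mm. A picture is of the moment at which its call begins. There is no depth.
- robot.sign_off(): hands the job in; it is judged then, once.
The state is a dict: "t": time; "joint_pos": joint angles; "joint_vel": joint speeds; "effort": joint torques, N m; "tcp_pos": TCP position; "ee_rot": TCP orientation; "wrist_force": force on the tool from outside, world axes, zero at the start; "wrist_torque": the same for the moment, N m; "opening": finger opening in m; "grasp_force": force on a finger pad.
Only numpy, scipy, OpenCV 4.12 (cv2) and the standard library are available. Lean on these libraries where they do the work, as an engineer would, in place of code of your own. Each camera call takes 0.05 s, during which the arm holds its last target. There are 200 camera calls.

### The job

Put the loose microscope battery pack on charge: plug it upright into the empty cradle, guide rib in the keyway, press it fully home so that the catch holds it down, and let go. The cradle's socket block floats loosely in its case, so feel for the well before you push. Leave the packs that are already charging and the other things on the table where they are.

Things in the scene. Friction and masses are not known exactly. Their poses are not given: they have to be found in the camera images.
- pack_mid (a point): Centre (half-way up) of the loose battery pack, standing upright on its foot on the table: a black block 24 mm (its x) x 38 mm (its y) x 90 mm tall (its z, up), 0.13 to 0.2 kg, grey cap on top. The faces at y -19 and +19 mm are plain: grip there, above the rib and groove
- pack_foot (a point): Centre of the pack's underside (contact end), 45 mm below pack_mid, same axes. On the +x face a guide rib 8 mm wide (y -4 to 4) stands out 3 mm, from the foot to 45 mm up; across the -x face a catch groove runs 12 to 20 mm above the foot. Lower edges have a 1 mm chamfer
- free_cradle: The empty charging cradle, one of three alike in a row along y, 92 mm apart, on a 12 mm high power rail; the others hold packs. White case 80 (x) x 88 (y) x 58 mm tall, origin at the middle of its underside, z up, x and y as the docked pack's (rib to +x). Window in its top: x -23 to 25, y -29 to 29 mm; in it, 4 mm down, the flat top of a grey socket block
- free_mouth (a point): On the cradle's axis, 54 mm above its origin: height of the socket block's top. In the block is the well, 25.6 x 39.6 mm plus a keyway 9.6 mm wide and 3 mm deep in its +x wall (0.8 mm play all round; no chamfer). The block floats: the well is up to 6 mm off this axis in x and in y, not turned, NOT measured here, held by 8 N friction. Find it by touch or sight
- free_home (a point): On the cradle's axis, 24 mm above its origin: height of the pack's foot when home (30 mm deep in the well). A sprung contact plate, its top 6 mm above this point, sinks to it under 1 to 3 N; a spring roller in the -x wall, 16 mm above this point, snaps into the groove at home and holds the pack down. Pushing home takes about 5 to 10 N; a pack not pushed home stays too high
- docked_a_mid (a point): Centre of a like pack, loose but already home in one of the two other cradles; 81 mm above the table, its top at 126 mm; leave it
- docked_b_mid (a point): Centre of a like pack, loose but already home in one of the two other cradles; 81 mm above the table, its top at 126 mm; leave it
- beaker: Bystander: empty glass beaker, 88 mm across, 95 mm tall; origin at the middle of its underside
- stain_bottle: Bystander: amber dropper bottle, 38 mm across, 75 mm tall; origin at the middle of its underside
- petri_dish: Bystander: covered petri dish, 94 mm across, 16 mm tall; origin at the middle of its underside
- slide_box: Bystander: closed flat box of slides, 100 x 84 x 33 mm; origin at the middle of its underside
- eyepiece: Bystander: spare black microscope eyepiece standing on its tube, 34 mm across, 50 mm tall; origin at the middle of its underside
- tweezers: Bystander: small steel tweezers lying flat, 100 mm long, 12 mm tall; origin at the middle of its underside

How it is judged (in metres and radians):
At the end, for the whole second after the job is handed in: The pack's foot is 21 to 26.2 mm above the empty cradle's origin (home: 24), within 10 mm of its axis, upright within 0.07 rad, x in line with the cradle's within 0.12 rad, released and at rest; the charging packs moved under 8 mm, other things under 25 mm and not tipped (z of pack_foot in the frame of free_cradle between 0.021 and 0.0262 m and horizontal distance between pack_foot and free_cradle below 0.01 m and angle between the x axis of pack_mid and the x axis of free_cradle, either way round below 0.12 rad and angle between pack_mid's own z axis and vertical below 0.07 rad and linear speed of pack below 0.02 m/s); the robot touches nothing.
It fails at once if a pack that is already charging is pulled or knocked out of place (distance of any of docked_a_mid, docked_b_mid from where it was at the start of the episode above 0.008 m).
It fails at once if another thing on the table is pushed away (over 25 mm) or knocked over (distance of any of beaker, stain_bottle, petri_dish, slide_box, eyepiece, tweezers from where it was at the start of the episode above 0.025 m or angle between any of beaker, stain_bottle, petri_dish, slide_box, eyepiece, tweezers's own z axis and vertical above 0.6 rad).
It also fails if it takes over 48 s, if anything falls off the work surface, if the arm or the gripper's body presses on something with over 40 N, if the wrist force passes 120 N, or if a joint passes its speed limit or range.

## Working session

There is one attempt and no reset: what is moved stays moved. The work goes in short steps, Python scripts to look and compute and a tool call to move; the robot and the scene stay as the last step left them, time stands still between calls to the robot, and variables do not carry over. Pictures are saved under pics/ and viewed, at most 10 in all, crops included, and the job is handed in when it is done.

Besides the shell and the picture viewer there is one more tool, called after "Request:" in YAML: its name, and indented under it one key for each argument. move_arm: Moves the arm, as the interface text tells. Its arguments: {"type":"object","properties":{"increments":{"type":"array","items":{"type":"array","items":{"type":"array","items":{"type":"number"}}}},"grip_force":{"type":"number"}},"required":["increments"]}

```bash
mkdir -p pics; ls
python3 - <<'E'
from rig import robot
import cv2
s=robot.state();print(s)
for n in("side","top"):
    d=robot.snapshot(n);cv2.imwrite(f"pics/{n}0.png",d["image"][:,:,::-1]);print(n,d["intrinsics"],d["distortion"],d["rvec"],d["tvec"])
E
```

```text
pics
{'t': 0.0, 'joint_pos': array([-6.58912790e+01,  1.83530585e+01,  8.97082472e+01, -1.44867856e-03,
        7.20422536e+01, -1.14582886e+00]), 'joint_vel': array([-0.01185865, -0.10222976,  0.01947492,  0.02637248, -0.05783764,
       -0.04770499]), 'effort': array([-1.22622736e-03, -4.15535402e+01, -2.34162694e+01, -1.35550190e-04,
        8.11551407e-03, -6.26278634e-06]), 'tcp_pos': array([ 0.24511686, -0.51960677,  0.23045556]), 'ee_rot': array([-1.79896434e+02, -6.93871594e-04,  2.52549971e+01]), 'wrist_force': array([ 0.64930889, -0.81493614,  0.23270188]), 'wrist_torque': array([ 0.06021994, -0.00426863, -0.00411319]), 'grasp_force': 0.0, 'opening': 0.08541719202033222}
side [[482.79318123   0.         257.9888507 ]
 [  0.         482.79318123 191.55248826]
 [  0.           0.           1.        ]] [-0.0032074  0.         0.         0.         0.       ] [ 0.18550938 -2.6590414   1.50280186] [0.5681825  0.10963117 1.15917228]
top [[369.37450684   0.         258.25668283]
 [  0.         369.37450684 190.21264264]
 [  0.           0.           1.        ]] [-0.00518167  0.          0.          0.          0.        ] [ 2.15415832 -2.18425839  0.09162564] [-0.03403242  0.56691098  1.00542576]
```

View pics/top0.png

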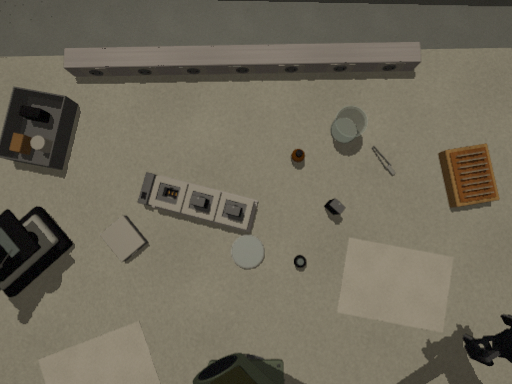

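View pics/side0.png

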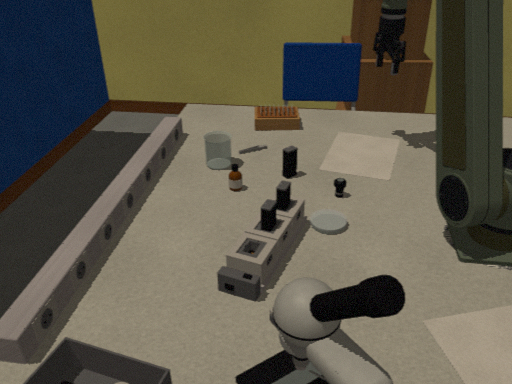

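The top picture shows the empty cradle at about (169,193), docked packs at (201,203) and (235,211), and the loose pack at (335,207). In the side view, the loose pack is at (290,162) and the empty cradle at (250,248). Next I enlarge these areas.

```bash
cat > h.py <<'E'
import numpy as np, cv2
from rig import robot
def snap(n):
    d=robot.snapshot(n); d["R"]=cv2.Rodrigues(np.array(d["rvec"],float))[0]; d["t"]=np.array(d["tvec"],float).ravel()
    d["c"]=-d["R"].T@d["t"]; return d
def ray(d,p):
    u=cv2.undistortPoints(np.array(p,float).reshape(-1,1,2),d["intrinsics"],np.array(d["distortion"]))[:,0]
    return np.c_[u,np.ones(len(u))]@d["R"]
def plane(d,p,z):
    r=ray(d,p); return d["c"]+r*((z-d["c"][2])/r[:,2])[:,None]
def proj(d,X):
    return cv2.projectPoints(np.array(X,float).reshape(-1,3),np.array(d["rvec"],float),d["t"],d["intrinsics"],np.array(d["distortion"]))[0][:,0]
def crop(d,x0,y0,w,h,k):
    return cv2.resize(d["image"][y0:y0+h,x0:x0+w,::-1],None,fx=k,fy=k,interpolation=cv2.INTER_CUBIC)
E
python3 - <<'E'
from h import *
t=snap("top");s=snap("side")
a=crop(t,135,165,66,50,6)   # empty cradle top
b=crop(t,310,185,66,50,6)   # loose pack top
c=crop(s,215,215,66,50,6); d=crop(s,257,138,66,50,6)
cv2.imwrite("pics/c1.png",np.clip(1.6*np.vstack([np.hstack([a,b]),np.hstack([c,d])]).astype(float),0,255).astype(np.uint8))
print(t["c"],s["c"])
print(plane(t,[(169,193),(201,203),(235,211)],.07),plane(t,[(335,207)],.09))
E
```

```text
[ 0.47006928 -0.05051378  1.05352288] [0.41820889 1.00851987 0.69750966]
[[0.55821448 0.19700114 0.07      ]
 [0.53018873 0.11107393 0.07      ]
 [0.50759976 0.02039345 0.07      ]] [[ 0.51364208 -0.24169482  0.09      ]]
```

View pics/c1.png

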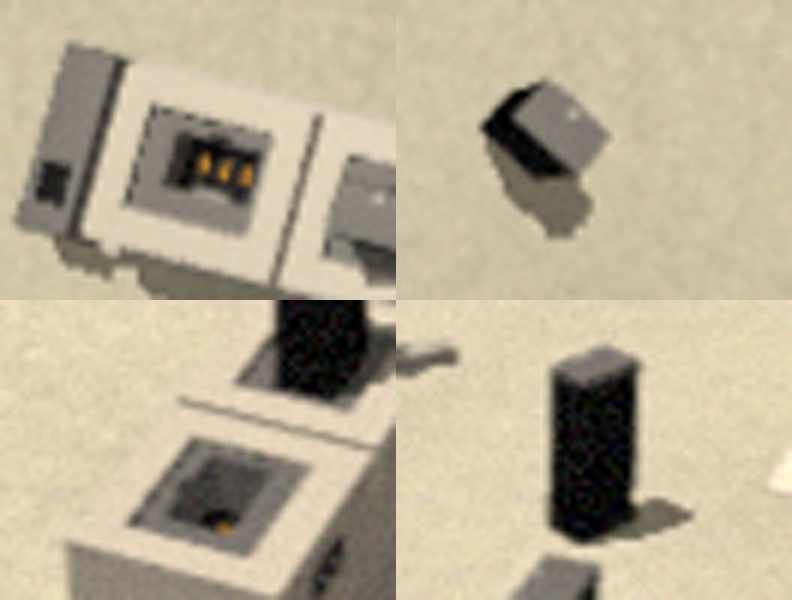

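Run:
```python
from h import *
T=[];S=[]
for i in range(8):
    t=snap("top");s=snap("side");T.append(t["image"].astype(float));S.append(s["image"].astype(float))
T=np.mean(T,0);S=np.mean(S,0);np.savez("avg.npz",T=T,S=S)
def z(I,x0,y0,w,h,k,g):
    c=255*(np.clip(I[y0:y0+h,x0:x0+w,::-1]/g,0,1))**.5
    return cv2.resize(c.astype(np.uint8),None,fx=k,fy=k,interpolation=cv2.INTER_NEAREST)
a=z(T,155,178,30,28,14,180);b=z(T,322,192,26,28,14,180);
c=z(S,228,228,45,42,7,200);d=z(S,276,142,30,42,7,90);e=z(S,258,178,36,42,7,90)
r1=np.hstack([a,b]);r2=np.hstack([c,d,e]);W=max(r1.shape[1],r2.shape[1])
p=lambda x:np.pad(x,((0,0),(0,W-x.shape[1]),(0,0)))
o=np.vstack([p(r1),p(r2)]);o=o[:,:800];print(o.shape)
cv2.imwrite("pics/c2.png",cv2.resize(o,None,fx=min(1,600/o.shape[0]),fy=min(1,600/o.shape[0])))
```

```text
(686, 784, 3)
```

View pics/c2.png

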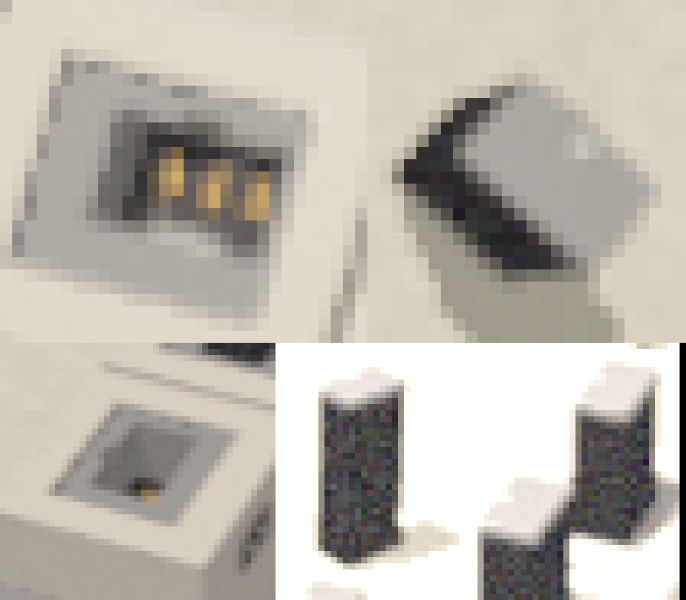

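Zoomed top view (12.24x, origin (155,178)): window corners at about (65,55), (305,115), (265,318), (18,255); well corners at (123,113), (283,152), (261,252), (93,213). The well has a small bump on its far (+x) wall, which I take as the keyway. The loose pack's cap is clear, but its rib side isn't certain yet.

Run:
```python
from h import *
Z=np.load("avg.npz");T,S=Z["T"],Z["S"];t=snap("top");s=snap("side")
k=14*600/686
px=lambda q:np.array(q)/k+[155,178]-.5
def quad(P):
    c=P.mean(0);l=[np.linalg.norm(P[i]-P[(i+1)%4]) for i in range(4)]
    e=(P[0]-P[1])+(P[3]-P[2]); return c.round(4),np.round(np.array(l)*1e3,1),np.degrees(np.arctan2(e[1],e[0])).round(1)
print("window",quad(plane(t,px([(65,55),(305,115),(265,318),(18,255)]),.070)))
print("well",quad(plane(t,px([(123,113),(283,152),(261,252),(93,213)]),.066)))
# white case tops: brightness/saturation mask
def rects(m,d,z,amin):
    for c in cv2.findContours(m.astype(np.uint8),0,2)[0]:
        if cv2.contourArea(c)>amin:
            P=plane(d,c[:,0],z); (x,y),(w,h),a=cv2.minAreaRect((P[:,:2]*1e3).astype(np.float32)); print(c[:,0].mean(0).round(),np.round([x,y,w,h,a],1))
hsv=cv2.cvtColor(T.astype(np.uint8),cv2.COLOR_RGB2HSV)
for p in[(160,200),(150,230),(169,180),(335,203),(201,200),(235,210)]:print(p,T[p[1],p[0]].round(),hsv[p[1],p[0]])
sat=T.max(2)-T.min(2)
print("caps")
m=(sat<14)&(T.mean(2)>70)&(T.mean(2)<150);m[:185]=0;m[225:]=0;m[:,:185]=0;m[:,350:]=0
rects(m[:,:260],t,.126,40);mm=m.copy();mm[:,:320]=0;rects(mm,t,.09,40)
np.set_printoptions(linewidth=200)
print(T.mean(2)[195:220,322:348].astype(int))
```

```text
window (array([0.5592, 0.2002, 0.07  ]), array([54.7, 45.2, 56.2, 45. ]), np.float64(75.1))
well (array([0.5602, 0.1953, 0.066 ]), array([36.5, 22.5, 38.2, 22.9]), np.float64(75.9))
(160, 200) [103.  98.  88.] [ 19  40 103]
(150, 230) [128. 121. 103.] [ 22  50 127]
(169, 180) [140. 132. 116.] [ 20  44 140]
(335, 203) [82. 78. 72.] [20 28 81]
(201, 200) [88. 83. 76.] [16 32 87]
(235, 210) [87. 83. 77.] [18 30 86]
caps
[233. 209.] [507.4  20.   51.8  44.4  75.2]
[199. 199.] [530.8 103.8  53.2  43.7  74. ]
[338. 206.] [ 516.2 -248.3   34.6   20.5   43.8]
[[119 118 117 119 119 117 117 117 120 120 120 118 119 119 118 115 114 114 117 120 117 115 117 121 123 120]
 [118 118 117 117 117 117 118 117 119 120 120 119 118 118 116 116 114 115 118 120 118 118 119 119 119 117]
 [118 117 118 117 117 117 117 118 119 120 120 117 111 112 118 117 115 115 118 119 119 119 119 118 115 115]
 [118 119 119 119 120 119 117 118 119 117 109  99  84  95 112 114 117 115 116 116 119 121 120 117 117 118]
 [119 119 117 118 121 121 117 108 103  93  50  39  65  78  84  98 115 117 114 116 119 121 120 118 120 120]
 [119 1
[... 1433 characters left out ...]
   5   6   7  13  28  53  78 102 116 116 117 118 118 117]
 [118 118 120 121 114  81  63  63  63  61  49  26  29  35  35  40  46  50  80 120 117 117 117 118 118 117]
 [119 118 117 120 120 108  63  63  65  65  63  55  57  66  65  64  65  66  86 117 116 117 117 117 118 118]
 [119 118 117 116 117 107  63  63  64  66  66  65  65  65  64  63  64  66  77 108 116 117 117 117 117 117]
 [119 118 117 116 117 112  82  63  63  64  64  63  64  64  64  64  66  65  64  77 108 118 116 115 116 117]
 [118 116 116 117 117 119 112  80  63  63  63  64  63  64  65  64  65  65  64  63  84 118 116 115 116 116]
 [116 115 116 117 116 117 117 108  79  62  62  64  65  63  63  63  65  65  64  63  83 117 118 118 116 117]]
```

The lower-left pack face has a straight foot edge with no bulge, so the rib should be on the hidden face and pack yaw is about -46°. I'll refine the cradle pose once, then move.

```bash
cat >> h.py <<'E'
def go(x,y,z,yaw,p=None,yaw0=None):
    s=robot.state(); R=cv2.Rodrigues(np.zeros(3))[0]
    from scipy.spatial.transform import Rotation as Q
    A=Q.from_euler("xyz",s["ee_rot"],degrees=True); B=Q.from_euler("xyz",[180,0,yaw],degrees=True)
    d=A.inv().apply(np.array([x,y,z])-s["tcp_pos"])*100
    print("t",round(s["t"],2),"tcp",s["tcp_pos"].round(4),s["ee_rot"].round(2),"F",s["wrist_force"].round(1),"open",round(s["opening"],4),"| shift cm",d.round(2),"rot",(A.inv()*B).as_rotvec().round(3))
E
python3 - <<'E'
from h import *
Z=np.load("avg.npz");T=Z["T"];t=snap("top")
m=(cv2.GaussianBlur(T.mean(2),(0,0),.6)>124).astype(np.uint8);m[:160]=0;m[240:]=0;m[:,:140]=0;m[:,262:]=0
n,l,st,c=cv2.connectedComponentsWithStats(m)
for i in range(1,n):
    if st[i,4]>150:
        pts=np.argwhere(l==i)[:,::-1];P=plane(t,pts,.07);r=cv2.minAreaRect((P[:,:2]*1e3).astype(np.float32));print(st[i],np.round([*r[0],*r[1],r[2]],1))
go(.516,-.248,.231,-46.2)
E
```

```text
[150 176  37  35 429] [560.1 200.2  81.5  80.   75. ]
[183 183  38  36 433] [536.1 110.9  86.3  80.7  76.2]
[216 191  41  37 456] [511.6  19.7  94.2  80.9  74.6]
t 1.15 tcp [ 0.2453 -0.52    0.2313] [180.     0.    25.25] F [ 0.8 -0.  -0.4] open 0.0853 | shift cm [ 3.609e+01 -1.306e+01  3.000e-02] rot [ 0.    -0.     1.247]
```

Request:
move_arm:
  increments:
    - [[-1,3.6,-1.3,0,0,0,0.124],[-1,7.2,-2.6,0,0,0,0.248],[-1,10.8,-3.9,0,0,0,0.372],[-1,14.4,-5.2,0,0,0,0.496],[-1,18,-6.5,0,0,0,0.62]]

```text
t: 1.57
tcp_pos: [0.3787, -0.386, 0.2315]
ee_rot: [180.0, -0.0, -8.6]
wrist_force: [1.2, -0.3, 0.2]
opening: 0.0855
grasp_force: 0.0
```

Request:
move_arm:
  increments:
    - [[-1,2.2,-3.2,0,0,0,0.124],[-1,4.4,-6.4,0,0,0,0.248],[-1,6.6,-9.5,0,0,0,0.372],[-1,8.8,-12.7,0,0,0,0.496],[-1,10.9,-15.8,0,0,0,0.62]]

```text
t: 1.98
tcp_pos: [0.5075, -0.2475, 0.2315]
ee_rot: [180.0, -0.0, -41.5]
wrist_force: [1.2, -1.6, -0.9]
opening: 0.0854
grasp_force: 0.0
```

Run:
```python
from h import *
s=snap("side")
# pack cap edges in side view, body silhouette
I=s["image"].astype(float).mean(2)
m=(I<35).astype(np.uint8);m[:,:276]=0;m[:,306:]=0;m[:140]=0;m[184:]=0
p=np.argwhere(m)[:,::-1];print("black bbox",p.min(0),p.max(0))
c,s_=np.cos(np.radians(-46.2)),np.sin(np.radians(-46.2));R=np.array([[c,-s_],[s_,c]])
for z in(0,.09):
    q=[[*(R@[a,b]+[.516,-.248]),z] for a,b in((.012,.019),(.012,-.019),(-.012,-.019),(-.012,.019))]
    print(z,proj(s,q).round(1).tolist())
cols=[(r,np.where(m[r])[0].min(),np.where(m[r])[0].max()) for r in range(140,184) if m[r].any()];print(cols)
go(.516,-.248,.231,-46.2)
```

```text
black bbox [283 150] [296 177]
0 [[282.0, 174.8], [291.9, 171.1], [297.0, 174.2], [287.0, 178.0]]
0.09 [[282.4, 147.4], [292.7, 144.0], [297.9, 146.9], [287.6, 150.4]]
[(150, np.int64(294), np.int64(296)), (151, np.int64(284), np.int64(296)), (152, np.int64(284), np.int64(296)), (153, np.int64(284), np.int64(296)), (154, np.int64(284), np.int64(296)), (155, np.int64(283), np.int64(296)), (156, np.int64(284), np.int64(296)), (157, np.int64(284), np.int64(295)), (158, np.int64(284), np.int64(295)), (159, np.int64(284), np.int64(296)), (160, np.int64(284), np.int64(295)), (161, np.int64(284), np.int64(296)), (162, np.int64(284), np.int64(295)), (163, np.int64(283), np.int64(295)), (164, np.int64(283), np.int64(295)), (165, np.int64(283), np.int64(295)), (166, np.int64(283), np.int64(295)), (167, np.int64(283), np.int64(295)), (168, np.int64(283), np.int64(295)), (169, np.int64(283), np.int64(295)), (170, np.int64(283), np.int64(295)), (171, np.int64(283), np.int64(295)), (172, np.int64(283), np.int64(295)), (173, np.int64(283), np.int64(296)), (174, np.int64(283), np.int64(296)), (175, np.int64(283), np.int64(294)), (176, np.int64(285), np.int64(292)), (177, np.int64(286), np.int64(290))]
t 2.03 tcp [ 0.5121 -0.2423  0.2314] [-1.7963e+02 -5.0000e-02 -4.1650e+01] F [ 4.7  3.2 -0.1] open 0.0853 | shift cm [0.66 0.17 0.04] rot [-0.007 -0.001  0.079]
```

Request:
move_arm:
  increments:
    - [[-1,0,0,1,0,0,0.007],[-1,0,0,4,0,0,0.007],[-1,0,0,7.5,0,0,0.007],[-1,0,0,10.5,0,0,0.007],[-1,0,0,12,0,0,0.007]]

```text
t: 2.45
tcp_pos: [0.5032, -0.2486, 0.1071]
ee_rot: [179.9, 0.4, -41.6]
wrist_force: [-0.4, 0.0, -0.0]
opening: 0.0853
grasp_force: 0.0
```

Request:
move_arm:
  increments:
    - [[-1,0,0,2,0,0,0],[-1,0,0,4,0,0,0],[-1,0,0,5.4,0,0,0],[-1,0,0,6.2,0,0,0],[-1,0,0,6.2,0,0,0]]

```text
t: 2.87
tcp_pos: [0.5045, -0.2491, 0.0473]
ee_rot: [179.9, 0.2, -41.6]
wrist_force: [-0.1, -0.2, -0.6]
opening: 0.0853
grasp_force: 0.0
```

Run:
```python
from h import *
t=snap("top");s=snap("side")
a=crop(t,305,175,66,66,6);b=crop(s,257,110,66,66,6)
cv2.imwrite("pics/g1.png",np.hstack([a,b]));go(.516,-.248,.049,-46.2)
```

```text
t 2.97 tcp [ 0.5063 -0.2496  0.0495] [ 1.7999e+02 -2.0000e-02 -4.1610e+01] F [ 0.5 -0.1  0.3] open 0.0854 | shift cm [ 0.62 -0.76  0.05] rot [ 0.   -0.    0.08]
```

View pics/g1.png

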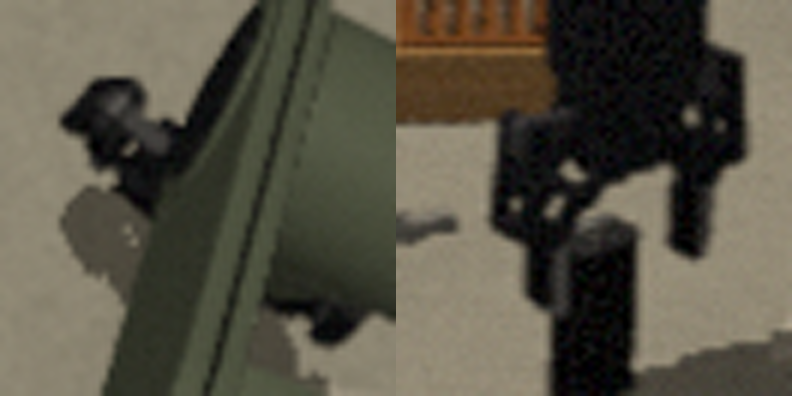

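The fingers straddle the pack but sit about 1 cm off, because the last rows of earlier calls were not fully reached. I'll correct that before closing.

Request:
move_arm:
  increments:
    - [[-1,0.3,-0.38,0,0,0,0.04],[-1,0.62,-0.76,0,0,0,0.08],[-1,0.62,-0.76,0,0,0,0.08],[-1,0.62,-0.76,0,0,0,0.08],[-1,0.62,-0.76,0,0,0,0.08]]

```text
t: 3.38
tcp_pos: [0.5162, -0.2476, 0.05]
ee_rot: [-180.0, -0.1, -46.1]
wrist_force: [-0.0, 0.5, -0.3]
opening: 0.0853
grasp_force: 0.0
```

Run:
```python
from h import *
go(.516,-.248,.049,-46.2)
```

```text
t 3.38 tcp [ 0.5162 -0.2476  0.05  ] [-1.7999e+02 -6.0000e-02 -4.6130e+01] F [-0.   0.5 -0.3] open 0.0853 | shift cm [0.01 0.04 0.1 ] rot [-0.    -0.001  0.001]
```

Request:
move_arm:
  increments:
    - [[1,0,0,0.1,0,0,0],[1,0,0,0.1,0,0,0],[1,0,0,0.1,0,0,0],[1,0,0,0.1,0,0,0],[1,0,0,0.1,0,0,0]]
  grip_force: 60

```text
t: 3.8
tcp_pos: [0.5163, -0.2475, 0.0486]
ee_rot: [-180.0, -0.0, -46.2]
wrist_force: [0.3, -0.6, 1.4]
opening: 0.0378
grasp_force: 59.7
```

Request:
move_arm:
  increments:
    - [[1,0,0,0,0,0,0],[1,0,0,0,0,0,0],[1,0,0,0,0,0,0],[1,0,0,0,0,0,0],[1,0,0,0,0,0,0]]

```text
t: 4.22
tcp_pos: [0.5163, -0.2475, 0.0485]
ee_rot: [-180.0, -0.0, -46.2]
wrist_force: [-0.7, 0.0, 4.2]
opening: 0.0378
grasp_force: 59.8
```

Request:
move_arm:
  increments:
    - [[1,0,0,-1,0,0,0],[1,0,0,-4,0,0,0],[1,0,0,-8,0,0,0],[1,0,0,-12,0,0,0],[1,0,0,-14,0,0,0]]

```text
t: 4.63
tcp_pos: [0.5175, -0.2481, 0.1933]
ee_rot: [-179.9, -0.4, -46.2]
wrist_force: [0.7, -0.9, -0.6]
opening: 0.0378
grasp_force: 59.9
```

Request:
move_arm:
  increments:
    - [[1,0,0,-2,0,0,0],[1,0,0,-3.5,0,0,0],[1,0,0,-3.5,0,0,0],[1,0,0,-3.5,0,0,0],[1,0,0,-3.5,0,0,0]]

```text
t: 5.05
tcp_pos: [0.5153, -0.2469, 0.222]
ee_rot: [179.9, 0.1, -46.2]
wrist_force: [-0.6, -0.4, -1.1]
opening: 0.0378
grasp_force: 59.9
```

Run:
```python
from h import *
S=[];
for i in range(6): s=snap("side");S.append(s["image"].astype(float))
S=np.mean(S,0)
q=proj(s,[robot.state()["tcp_pos"]])[0];print(q)
x0,y0=int(q[0])-33,int(q[1])-30
c=(255*np.clip(S[y0:y0+66,x0:x0+66,::-1]/110,0,1)**.5).astype(np.uint8)
cv2.imwrite("pics/g2.png",cv2.resize(c,None,fx=9,fy=9,interpolation=cv2.INTER_NEAREST))
go(.5595,.2,.235,-15);print(robot.state()["joint_pos"].round(1))
```

```text
[291.3223759  103.49958779]
t 5.35 tcp [ 0.5158 -0.2473  0.2225] [ 1.7997e+02  9.0000e-02 -4.6180e+01] F [ 0.  -0.8 -1.4] open 0.0377 | shift cm [-29.25 -34.12  -1.23] rot [ 0.     0.002 -0.544]
[-26.8  18.4  90.8  -0.   70.9 109.4]
```

View pics/g2.png

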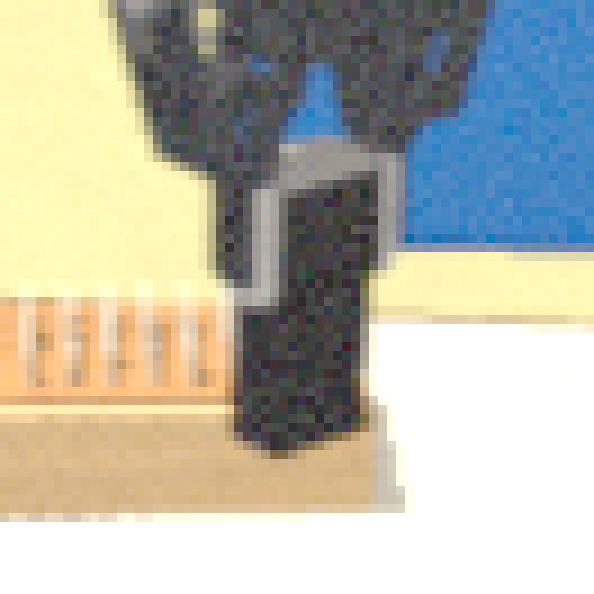

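The pack hangs straight in the grip, with its foot at about (280,450) in the crop and no rib on the two camera-facing sides. I'm carrying it to the cradle, where the side view will show the rib in profile.

Request:
move_arm:
  increments:
    - [[1,-2,-2.4,-0.8,0,0,-0.1],[1,-4.6,-5.4,-1.2,0,0,-0.2],[1,-7.3,-8.5,-1.2,0,0,-0.3],[1,-9.9,-11.5,-1.2,0,0,-0.4],[1,-12,-14,-1.2,0,0,-0.5]]

```text
t: 5.77
tcp_pos: [0.5338, -0.0615, 0.2352]
ee_rot: [-180.0, 0.0, -17.2]
wrist_force: [0.8, 0.0, -0.6]
opening: 0.0377
grasp_force: 59.9
```

Run:
```python
from h import *
go(.5595,.2,.235,-15)
```

```text
t 5.77 tcp [ 0.5338 -0.0615  0.2352] [-1.7996e+02  2.0000e-02 -1.7240e+01] F [ 0.8  0.  -0.6] open 0.0377 | shift cm [ -5.29 -25.74   0.04] rot [-0.001  0.    -0.039]
```

Request:
move_arm:
  increments:
    - [[1,-0.8,-4,0,0,0,-0.02],[1,-1.6,-8,0,0,0,-0.039],[1,-2.4,-12,0,0,0,-0.039],[1,-3.2,-16,0,0,0,-0.039],[1,-4,-19.5,0,0,0,-0.039]]

```text
t: 6.18
tcp_pos: [0.5546, 0.1367, 0.2351]
ee_rot: [-180.0, 0.0, -15.3]
wrist_force: [0.6, -0.7, -1.8]
opening: 0.0378
grasp_force: 60.0
```

Run:
```python
from h import *
go(.5595,.2,.235,-15)
```

```text
t 6.18 tcp [0.5546 0.1367 0.2351] [-179.98    0.    -15.26] F [ 0.6 -0.7 -1.8] open 0.0378 | shift cm [-1.19 -6.24  0.01] rot [-0.     0.    -0.005]
```

Request:
move_arm:
  increments:
    - [[1,-0.5,-3,0,0,0,-0.005],[1,-1,-5,0,0,0,-0.005],[1,-1.2,-6,0,0,0,-0.005],[1,-1.2,-6.1,0,0,0,-0.005],[1,-1.2,-6.1,0,0,0,-0.005]]

```text
t: 6.6
tcp_pos: [0.5591, 0.1957, 0.2349]
ee_rot: [179.9, 0.0, -15.0]
wrist_force: [-0.0, -0.6, -0.9]
opening: 0.0379
grasp_force: 60.0
```

Run:
```python
from h import *
S=[];T=[]
for i in range(6): s=snap("side");S.append(s["image"].astype(float));t=snap("top");T.append(t["image"].astype(float))
S=np.mean(S,0);T=np.mean(T,0);np.savez("avg2.npz",T=T,S=S)
q=proj(s,[robot.state()["tcp_pos"]])[0];print(q)
x0,y0=212,135
c=(255*np.clip(S[y0:y0+140,x0:x0+75,::-1]/110,0,1)**.5).astype(np.uint8)
a=cv2.resize(c,None,fx=4.2,fy=4.2,interpolation=cv2.INTER_NEAREST)
c=(255*np.clip(T[150:230,130:210,::-1]/130,0,1)**.5).astype(np.uint8)
b=cv2.resize(c,None,fx=6,fy=6,interpolation=cv2.INTER_NEAREST);b=np.pad(b,((0,a.shape[0]-480),(0,0),(0,0)))
cv2.imwrite("pics/g3.png",np.hstack([a,b]))
go(.5595,.198,.235,-15)
```

```text
[249.72536771 177.05802803]
t 7.2 tcp [0.5592 0.1959 0.2353] [180.    -0.   -15.03] F [ 0.7  0.1 -1.9] open 0.0377 | shift cm [-0.02 -0.21  0.03] rot [ 0. -0. -0.]
```

View pics/g3.png

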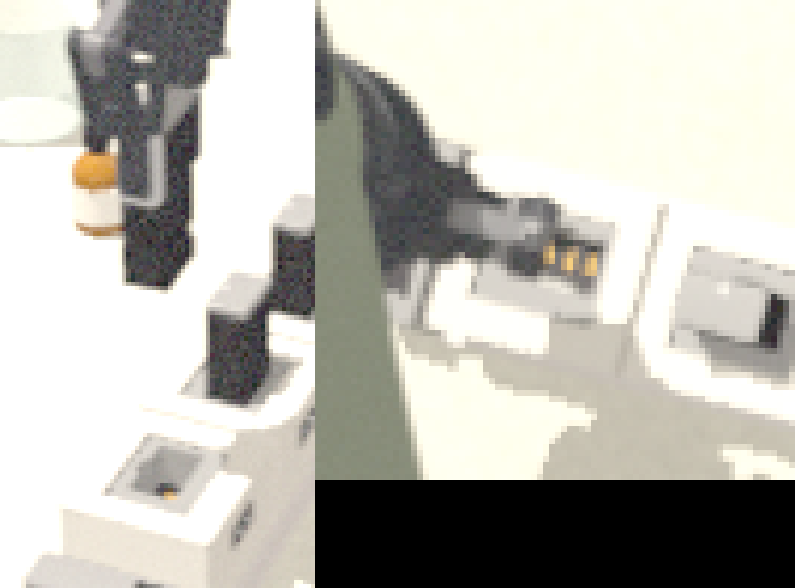

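Run:
```python
from h import *
S=np.load("avg2.npz")["S"].mean(2);s=snap("side");T=np.load("avg2.npz")["T"];t=snap("top")
a=np.radians(-15);R=np.array([[np.cos(a),-np.sin(a)],[np.sin(a),np.cos(a)]])
c=np.array([.5592,.1959]);z0=.2353-.0485
for z in(.01,.03,.042,.048):
    P=[[*(R@[x,y]+c),z0+z] for x,y in((.012,.019),(.015,.004),(.015,-.004),(.012,-.019),(-.012,.019),(-.012,-.019),(-.015,-.004),(-.015,.004))]
    print(z,proj(s,P).round(1).tolist())
np.set_printoptions(linewidth=220)
print("cols 237..262");print(np.c_[range(182,206),S[182:206,237:262].astype(int)])
# docked pack
I=S
print("docked cols 256..282");print(np.c_[range(205,234),S[205:234,256:282].astype(int)])
```

```text
0.01 [[240.6, 197.3], [242.5, 193.4], [244.1, 191.5], [248.5, 188.2], [251.7, 199.7], [259.4, 190.5], [257.8, 194.4], [256.2, 196.3]]
0.03 [[240.3, 188.6], [242.2, 184.7], [243.9, 182.9], [248.3, 179.7], [251.5, 191.0], [259.3, 181.9], [257.7, 185.7], [256.1, 187.6]]
0.042 [[240.1, 183.3], [242.0, 179.5], [243.7, 177.6], [248.2, 174.5], [251.4, 185.6], [259.2, 176.7], [257.6, 180.5], [256.0, 182.3]]
0.048 [[240.0, 180.6], [241.9, 176.8], [243.6, 175.0], [248.1, 171.9], [251.4, 182.9], [259.2, 174.1], [257.6, 177.8], [255.9, 179.7]]
cols 237..262
[[182  87  87  84  74  56  61  55  50  43  38  49  59  59  47  15  11   4   8   4   3  31 103 136 139 141]
 [183  86  86  85  64  31  31  35  45  53  57  60  60  49  25  10   8   4  11   6   5  30 103 138 139 139]
 [184  87  87  86  62  24  17  10  14  16  21  30  26  18   6   4   5   9   7   7   4  28 106 141 142 140]
 [185  86  86  86  64  25   8   8   6   6   7  14  11   6  11  11  10   8   6   4   5  32 109 143 145 142]
 [186  89  86  87  67  27   6   8   3   6  10  11  11  14   4   9   4   7   8  12   5  31 106 141 141 141]
 [187  85  86
[... 4561 characters left out ...]
  36  37  41  50  65  77 113 138]
 [228  77  79  80  80  61  26   7   4   8  11  11   9   8   4   6   8  15  31  38  40  56  71  81 113 138 141]
 [229  99  90  85  82  64  34  19  15  13   8   9   6   8   7  10   8  30  39  40  62 110 138 138 140 143 142]
 [230 139 133 123 112  99  89  76  65  49  33  21  16  13  11  10  27  40  43  49  90 131 143 143 142 141 142]
 [231 143 142 140 140 139 139 130 113  98  89  76  65  52  33  41  63  76  80  97 127 140 141 141 141 142 141]
 [232 142 142 142 142 143 141 142 140 139 139 132 113  99  91  83  82  83  89 121 140 142 141 141 142 142 141]
 [233 139 140 142 142 144 142 141 143 142 142 142 139 140 138 131 113  99 113 135 142 142 143 142 142 141 125]]
```

Side view: the pack's right silhouette steps in at rows 187–190, exactly where the catch groove on the -x face should be, so the rib faces +x as assumed. Next come intensity profiles across the window and well in the cradle frame, from both views.

Run:
```python
from h import *
Z=np.load("avg.npz");a=np.radians(-15);R=np.array([[np.cos(a),-np.sin(a)],[np.sin(a),np.cos(a)]]);c=np.array([.5595,.2])
np.set_printoptions(linewidth=250)
for n,I in(("top",Z["T"]),("side",Z["S"])):
    d=snap(n);G=I.mean(2).astype(np.float32)
    xs=np.arange(-30,31,2);ys=np.arange(-34,35,2)
    P=np.array([[*(R@[x/1e3,y/1e3]+c),.066] for x in xs[::-1] for y in ys[::-1]])
    q=proj(d,P).astype(np.float32).reshape(len(xs),len(ys),2)
    V=cv2.remap(G,q[...,0],q[...,1],cv2.INTER_LINEAR)
    print(n,"rows x from +30 to -30; cols y from +34 to -34");print(np.c_[xs[::-1],V.astype(int)])
```

```text
top rows x from +30 to -30; cols y from +34 to -34
[[ 30 129 129 ... 130 130 130]
 [ 28 129 129 ... 130 130 130]
 [ 26 128 127 ... 131 130 130]
 ...
 [-26 125 119 ... 128 128 128]
 [-28 126 126 ... 128 128 128]
 [-30 127 127 ... 128 128 128]]
side rows x from +30 to -30; cols y from +34 to -34
[[ 30 131 130 ... 130 130 130]
 [ 28 130 131 ... 131 130 130]
 [ 26 130 131 ... 124 126 130]
 ...
 [-26 131 130 ... 126 129 131]
 [-28 131 130 ... 130 130 130]
 [-30 130 130 ... 130 130 130]]
```

Run:
```python
from h import *
Z=np.load("avg.npz");a=np.radians(-15);R=np.array([[np.cos(a),-np.sin(a)],[np.sin(a),np.cos(a)]]);c=np.array([.5595,.2])
for n,I in(("top",Z["T"]),("side",Z["S"])):
    d=snap(n);G=I.mean(2).astype(np.float32)
    xs=np.arange(-28,29,2);ys=np.arange(-34,35,2)
    P=np.array([[*(R@[x/1e3,y/1e3]+c),.066] for x in xs[::-1] for y in ys[::-1]])
    q=proj(d,P).astype(np.float32).reshape(len(xs),len(ys),2)
    V=cv2.remap(G,q[...,0],q[...,1],cv2.INTER_LINEAR).astype(int)
    print(n,"\n    y",*["%4d"%y for y in ys[::-1]],sep="")
    for x,v in zip(xs[::-1],V):print("%4d:"%x,*["%4d"%k for k in v],sep="")
```

```text
top
    y  34  32  30  28  26  24  22  20  18  16  14  12  10   8   6   4   2   0  -2  -4  -6  -8 -10 -12 -14 -16 -18 -20 -22 -24 -26 -28 -30 -32 -34
  28: 129 129 129 128 128 129 129 129 128 128 129 129 129 129 129 129 130 130 130 130 129 130 130 130 129 129 129 130 130 130 130 130 130 130 130
  26: 128 127 124 125 127 126 124 124 124 125 127 125 125 126 126 127 127 126 126 126 126 127 127 125 126 126 127 128 126 126 128 131 131 130 130
  24: 128 123 109 111 113 116 112 109 109 111 114 116 112 113 112 110 116 115 112 115 113 115 118 112 112 114 114 119 117 112 120 128 132 130 130
  22: 127 120  93  88  92  80  76  80  90  93  87  78  80  90  93  81  80  78  83  96  97  94  88  82  88  98  97  97  92  81 103 121 132 130 130
  20: 127 119  85  61  77  69  72  79  82  79  74  68  77  81  75  62  64  70  78  81  79  79  78  80  82  83  83  84  84  83  96 111 129 130 130
  18: 127 114  87  60  75  80  80  81  81  80  80  80  79  79  79  77  78  71  70  69  69  74  78  80  80  81  82  82  81  84  93 109 125 130 130
  16: 125 111  86  71  77  80  81  80  80  78  75  74  75  75  76  74  69 
[... 6968 characters left out ...]
  73  73  73  73  73  73  74  74  74  74  74  74  72  74  73  74  74  73  73  73  72  72  72  72  76  86 104 122 129
 -22: 131 130 128 106  87  81  79  81  80  82  82  78  82  80  82  79  79  82  80  79  80  79  79  80  75  79  80  79  79  79  80  94 107 122 129
 -24: 131 131 129 118 105 102 101 104 106 104 103 103 103 106 103 100 102 104 104 103 101 101 100  98  98  98 101 101  99 100 101 108 115 125 130
 -26: 131 130 130 129 123 122 125 123 125 124 124 124 123 124 126 122 123 126 124 126 124 122 121 120 119 121 121 123 121 121 121 123 126 129 131
 -28: 131 130 130 130 130 129 130 130 130 130 130 130 131 131 131 130 130 131 131 131 131 130 129 130 129 130 130 130 130 131 130 131 130 130 130
```

Both views show the keyway on the +x wall. The well lies at about x 0 to +1 and y -3 ± 1.5 mm in the cradle frame. I'm descending to just above the case for a close relative look.

Request:
move_arm:
  increments:
    - [[1,-0.08,-0.1,1.5,0,0,0],[1,-0.08,-0.1,5,0,0,0],[1,-0.08,-0.1,8,0,0,0],[1,-0.08,-0.1,10,0,0,0],[1,-0.08,-0.1,10.8,0,0,0]]

```text
t: 7.92
tcp_pos: [0.5566, 0.1967, 0.1238]
ee_rot: [179.8, 0.3, -15.0]
wrist_force: [-0.3, -0.5, -1.7]
opening: 0.0375
grasp_force: 60.0
```

Request:
move_arm:
  increments:
    - [[1,0,0,0.3,0,0,0],[1,0,0,0.3,0,0,0],[1,0,0,0.3,0,0,0],[1,0,0,0.3,0,0,0],[1,0,0,0.3,0,0,0]]

```text
t: 8.33
tcp_pos: [0.5595, 0.1976, 0.1258]
ee_rot: [-179.9, -0.1, -15.0]
wrist_force: [-0.1, 0.7, -1.0]
opening: 0.0374
grasp_force: 60.0
```

Run:
```python
from h import *
S=[]
for i in range(6): s=snap("side");S.append(s["image"].astype(float))
S=np.mean(S,0);np.save("S3.npy",S)
c=(255*np.clip(S[205:267,225:280,::-1]/130,0,1)**.5).astype(np.uint8)
cv2.imwrite("pics/g4.png",cv2.resize(c,None,fx=9.5,fy=9.5,interpolation=cv2.INTER_NEAREST))
st=robot.state();a=np.radians(-15);R=np.array([[np.cos(a),-np.sin(a)],[np.sin(a),np.cos(a)]])
cen=st["tcp_pos"][:2];z0=st["tcp_pos"][2]-.0485;print("foot z",z0,"cradle xy",R.T@(cen-[.5595,.2]))
P=[[*(R@[x,y]+cen),z0] for x,y in((.012,.019),(-.012,.019),(-.012,-.019))];print("foot corners pred",proj(s,P).round(1).tolist())
for wx,wy in((0.2,-1.5),):
  P=[[*(R@[(wx+x)/1e3,(wy+y)/1e3]+[.5595,.2]),.066] for x,y in((12.8,19.8),(-12.8,19.8),(-12.8,-19.8))];print("well corners",proj(s,P).round(1).tolist())
go(.5595,.2,.12,-15)
```

```text
foot z 0.0760376449841858 cradle xy [-6.93486340e-05 -2.81346096e-03]
foot corners pred [[242.5, 246.6], [252.9, 249.3], [260.1, 239.2]]
well corners [[241.7, 250.8], [252.8, 253.7], [260.2, 243.1]]
t 8.63 tcp [0.5587 0.1973 0.1245] [-1.7999e+02 -2.0000e-02 -1.5010e+01] F [-0.2  0.2 -1.5] open 0.0374 | shift cm [ 0.01 -0.28  0.45] rot [-0. -0. -0.]
```

View pics/g4.png

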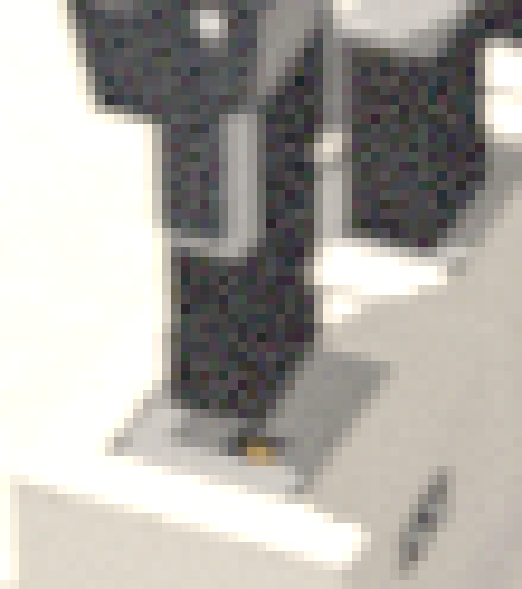

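The foot corners sit at crop (170,400) and (265,420), within about 0.5 px of where the TCP puts them, and the pack hangs over the well. Lowering gently to feel for it.

Request:
move_arm:
  increments:
    - [[1,0,0,0.5,0,0,0],[1,0,0,0.8,0,0,0],[1,0,0,1.0,0,0,0],[1,0,0,1.15,0,0,0],[1,0,0,1.2,0,0,0]]

```text
t: 9.05
tcp_pos: [0.5583, 0.1966, 0.1119]
ee_rot: [179.9, 0.0, -15.0]
wrist_force: [-0.5, -2.1, -0.2]
opening: 0.0374
grasp_force: 59.9
```

```bash
cat >> h.py <<'E'
def st():
    s=robot.state();a=np.radians(-15);R=np.array([[np.cos(a),-np.sin(a)],[np.sin(a),np.cos(a)]])
    print("t",round(s["t"],2),"cradle xy mm",(R.T@(s["tcp_pos"][:2]-[.5595,.2])*1e3).round(1),"foot z mm",((s["tcp_pos"][2]-.0485)*1e3).round(1),"rot",s["ee_rot"].round(2),"F cradle",(R.T@s["wrist_force"][:2]).round(1),s["wrist_force"][2].round(1),"T",(R.T@s["wrist_torque"][:2]).round(2),s["wrist_torque"][2].round(2),"open",s["opening"].round(4))
E
python3 -c "from h import *;st()"
```

```text
Traceback (most recent call last):
  File "h.py", line 23, in st
    print("t",round(s["t"],2),"cradle xy mm",(R.T@(s["tcp_pos"][:2]-[.5595,.2])*1e3).round(1),"foot z mm",((s["tcp_pos"][2]-.0485)*1e3).round(1),"rot",s["ee_rot"].round(2),"F cradle",(R.T@s["wrist_force"][:2]).round(1),s["wrist_force"][2].round(1),"T",(R.T@s["wrist_torque"][:2]).round(2),s["wrist_torque"][2].round(2),"open",s["opening"].round(4))
                                                                                                                                                                                                                                                                                                                                      ^^^^^^^^^^^^^^^^^^
AttributeError: 'float' object has no attribute 'round'
```

Request:
move_arm:
  increments:
    - [[1,0,0,0.1,0,0,0],[1,0,0,0.2,0,0,0],[1,0,0,0.3,0,0,0],[1,0,0,0.3,0,0,0],[1,0,0,0.3,0,0,0]]

```text
t: 9.47
tcp_pos: [0.5583, 0.1967, 0.109]
ee_rot: [179.9, 0.0, -15.0]
wrist_force: [-1.7, -4.7, -1.0]
opening: 0.0376
grasp_force: 59.8
```

```bash
sed -i 's/,s\["opening"\].round(4)/,round(s["opening"],4)/' h.py
python3 -c "from h import *;st()"
```

```text
t 9.47 cradle xy mm [-0.3 -3.5] foot z mm 60.5 rot [ 1.7992e+02  3.0000e-02 -1.5010e+01] F cradle [-0.4 -5. ] -1.0 T [-0.96  0.  ] -0.09 open 0.0376
```

The foot is 5.5 mm below the block top with only side force (-5 N in y), so it's in the well and touching the +y wall. I'll ease toward -y and continue down.

Request:
move_arm:
  increments:
    - [[1,0,0.08,0.1,0,0,0],[1,0,0.08,0.3,0,0,0],[1,0,0.08,0.5,0,0,0],[1,0,0.08,0.7,0,0,0],[1,0,0.08,0.8,0,0,0]]

```text
t: 9.88
tcp_pos: [0.559, 0.1965, 0.1031]
ee_rot: [-180.0, -0.1, -15.0]
wrist_force: [-4.2, -5.0, 17.2]
opening: 0.0375
grasp_force: 60.4
```

```bash
python3 -c "from h import *;st()"
```

```text
t 9.88 cradle xy mm [ 0.4 -3.5] foot z mm 54.6 rot [-1.7997e+02 -9.0000e-02 -1.5030e+01] F cradle [-2.8 -5.9] 17.2 T [-1.45  0.61] -0.26 open 0.0375
```

Request:
move_arm:
  increments:
    - [[1,0,0,-0.2,0,0,0],[1,0,0.05,-0.4,0,0,0],[1,0,0.08,-0.4,0,0,0],[1,0,0.08,-0.4,0,0,0],[1,0,0.08,-0.4,0,0,0]]

```text
t: 10.3
tcp_pos: [0.5583, 0.1961, 0.105]
ee_rot: [-180.0, 0.0, -15.0]
wrist_force: [-0.9, -1.6, -1.3]
opening: 0.0379
grasp_force: 60.3
```

```bash
python3 -c "from h import *;st()"
```

```text
t 10.3 cradle xy mm [-0.2 -4.1] foot z mm 56.5 rot [-1.7998e+02  1.0000e-02 -1.5020e+01] F cradle [-0.4 -1.8] -1.3 T [-0.38  0.1 ] -0.04 open 0.0379
```

Request:
move_arm:
  increments:
    - [[1,0,0.05,0,0,0,0],[1,0,0.05,0.15,0,0,0],[1,0,0.05,0.3,0,0,0],[1,0,0.05,0.45,0,0,0],[1,0,0.05,0.45,0,0,0]]

```text
t: 10.72
tcp_pos: [0.5589, 0.1958, 0.1029]
ee_rot: [-179.9, -0.1, -15.0]
wrist_force: [-3.5, -1.2, 9.6]
opening: 0.0378
grasp_force: 60.6
```

```bash
python3 -c "from h import *;st()"
```

```text
t 10.72 cradle xy mm [ 0.5 -4.2] foot z mm 54.4 rot [-1.7988e+02 -1.2000e-01 -1.5050e+01] F cradle [-3. -2.] 9.6 T [-0.49  0.55] -0.24 open 0.0378
```

Lateral force is down to 2–3 N. The 10 N resistance at this height matches the foot meeting the spring roller, so I'm pressing on in small steps.

Request:
move_arm:
  increments:
    - [[1,0,0,0.1,0,0,0],[1,0,0,0.2,0,0,0],[1,0,0,0.25,0,0,0],[1,0,0,0.3,0,0,0],[1,0,0,0.3,0,0,0]]

```text
t: 11.13
tcp_pos: [0.5589, 0.1958, 0.1001]
ee_rot: [-179.9, -0.1, -15.1]
wrist_force: [-3.3, -1.0, 10.7]
opening: 0.0381
grasp_force: 60.5
```

```bash
python3 -c "from h import *;st()"
```

```text
t 11.13 cradle xy mm [ 0.5 -4.2] foot z mm 51.6 rot [-1.7988e+02 -1.4000e-01 -1.5060e+01] F cradle [-2.9 -1.8] 10.7 T [-0.53  0.54] -0.26 open 0.0381
```

Request:
move_arm:
  increments:
    - [[1,0,0,0.15,0,0,0],[1,0,0,0.3,0,0,0],[1,0,0,0.45,0,0,0],[1,0,0,0.6,0,0,0],[1,0,0,0.7,0,0,0]]

```text
t: 11.55
tcp_pos: [0.5587, 0.1958, 0.0923]
ee_rot: [-179.9, -0.1, -15.1]
wrist_force: [-3.2, -0.0, 7.3]
opening: 0.0377
grasp_force: 60.2
```

Run:
```python
from h import *
st()
S=np.mean([snap("side")["image"].astype(float) for i in range(4)],0);np.save("S4.npy",S)
c=(255*np.clip(S[205:267,225:280,::-1]/130,0,1)**.5).astype(np.uint8)
cv2.imwrite("pics/g5.png",cv2.resize(c,None,fx=9.5,fy=9.5,interpolation=cv2.INTER_NEAREST))
```

```text
t 11.55 cradle xy mm [ 0.3 -4.3] foot z mm 43.8 rot [-1.799e+02 -1.000e-01 -1.506e+01] F cradle [-3.1 -0.9] 7.3 T [-0.37  0.41] -0.27 open 0.0377
```

View pics/g5.png

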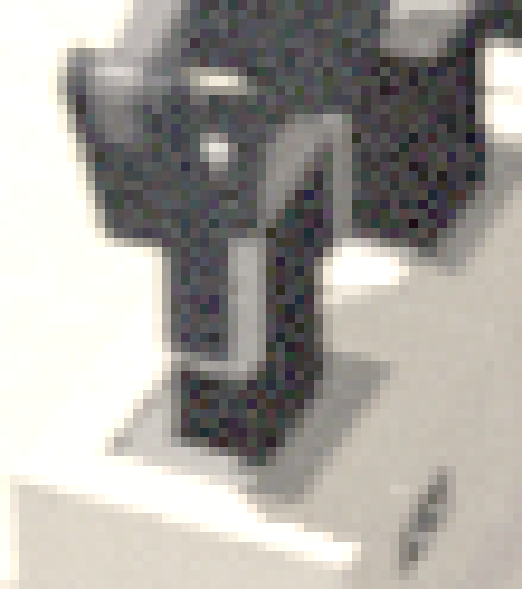

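The pack is standing well into the block, with its front foot edge at crop (180–265, 440–465), and the pads look unchanged on it. Pressing home.

Request:
move_arm:
  increments:
    - [[1,0,0,0.2,0,0,0],[1,0,0,0.4,0,0,0],[1,0,0,0.6,0,0,0],[1,0,0,0.75,0,0,0],[1,0,0,0.8,0,0,0]]

```text
t: 12.17
tcp_pos: [0.5586, 0.1957, 0.0842]
ee_rot: [-179.9, -0.1, -15.0]
wrist_force: [-3.7, -1.6, 10.8]
opening: 0.0377
grasp_force: 60.4
```

```bash
python3 -c "from h import *;st()"
```

```text
t 12.17 cradle xy mm [ 0.3 -4.3] foot z mm 35.7 rot [-1.7991e+02 -8.0000e-02 -1.5050e+01] F cradle [-3.1 -2.5] 10.8 T [-0.48  0.55] -0.18 open 0.0377
```

Request:
move_arm:
  increments:
    - [[1,0,0,0.1,0,0,0],[1,0,0,0.15,0,0,0],[1,0,0,0.2,0,0,0],[1,0,0,0.25,0,0,0],[1,0,0,0.25,0,0,0]]

```text
t: 12.58
tcp_pos: [0.5588, 0.1957, 0.0837]
ee_rot: [-179.9, -0.1, -15.0]
wrist_force: [-5.0, -2.6, 18.1]
opening: 0.0379
grasp_force: 61.4
```

```bash
python3 -c "from h import *;st()"
```

```text
t 12.58 cradle xy mm [ 0.4 -4.3] foot z mm 35.2 rot [-1.7989e+02 -1.3000e-01 -1.5050e+01] F cradle [-4.1 -3.8] 18.1 T [-0.84  1.03] -0.26 open 0.0379
```

Only 0.5 mm of travel at 18 N: a hard stop with the foot at 35 mm (home is 36). I'll relax the push, then open partway.

Request:
move_arm:
  increments:
    - [[1,0,0,-0.1,0,0,0],[1,0,0,-0.2,0,0,0],[1,0,0,-0.3,0,0,0],[1,0,0,-0.3,0,0,0],[1,0,0,-0.3,0,0,0]]

```text
t: 13.0
tcp_pos: [0.5585, 0.1958, 0.084]
ee_rot: [-179.9, -0.0, -15.0]
wrist_force: [-2.1, 0.5, 5.9]
opening: 0.0378
grasp_force: 60.1
```

```bash
python3 -c "from h import *;st()"
```

```text
t 13.0 cradle xy mm [ 0.2 -4.4] foot z mm 35.5 rot [-1.7993e+02 -5.0000e-02 -1.5040e+01] F cradle [-2.2 -0. ] 5.9 T [-0.08  0.5 ] -0.19 open 0.0378
```

Request:
move_arm:
  increments:
    - [[0,0,0,0,0,0,0],[-0.2,0,0,0,0,0,0],[-0.3,0,0,0,0,0,0],[-0.3,0,0,0,0,0,0],[-0.3,0,0,0,0,0,0]]

```text
t: 13.42
tcp_pos: [0.5582, 0.1952, 0.083]
ee_rot: [180.0, 0.0, -15.0]
wrist_force: [-0.0, 1.0, 0.2]
opening: 0.0554
grasp_force: 0.0
```

Request:
move_arm:
  increments:
    - [[-0.3,0,0,-1,0,0,0],[-0.3,0,0,-2.5,0,0,0],[-0.3,0,0,-5,0,0,0],[-0.3,0,0,-8,0,0,0],[-0.3,0,0,-11,0,0,0]]

```text
t: 13.83
tcp_pos: [0.5578, 0.1951, 0.1948]
ee_rot: [180.0, 0.0, -15.0]
wrist_force: [-0.7, 0.6, 0.5]
opening: 0.0554
grasp_force: 0.0
```

Run:
```python
from h import *
st()
s=snap("side");S=np.mean([snap("side")["image"].astype(float) for i in range(4)],0)
c=(255*np.clip(S[170:270,215:305,::-1]/130,0,1)**.5).astype(np.uint8)
cv2.imwrite("pics/g6.png",cv2.resize(c,None,fx=6,fy=6,interpolation=cv2.INTER_NEAREST))
a=np.radians(-15);R=np.array([[np.cos(a),-np.sin(a)],[np.sin(a),np.cos(a)]]);c=[.5586,.1957]
print(proj(s,[[*(R@[x,y]+c),.126] for x,y in((.012,.019),(-.012,.019),(-.012,-.019),(.012,-.019))]).round(1).tolist())
```

```text
t 13.83 cradle xy mm [-0.4 -5.1] foot z mm 146.3 rot [ 1.7997e+02  3.0000e-02 -1.5010e+01] F cradle [-0.9  0.4] 0.5 T [ 0.03 -0.03] 0.01 open 0.0554
[[242.0, 226.6], [252.7, 229.2], [260.0, 219.5], [249.6, 217.0]]
```

View pics/g6.png

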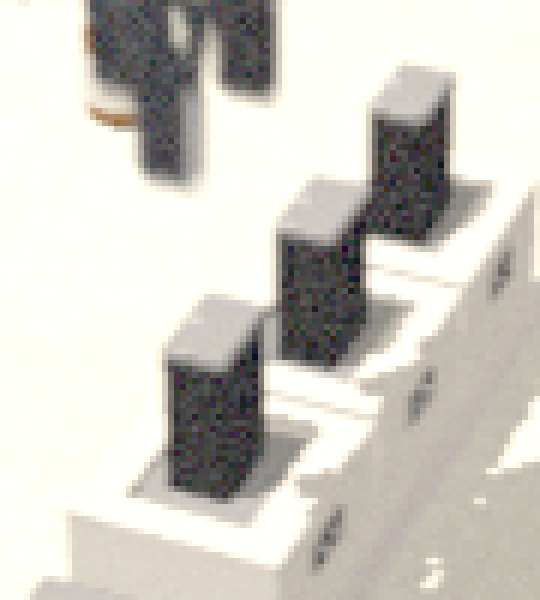

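The pack stands at the same depth as its neighbours. Its cap's front corner is at crop (235,367), matching the home height of 126 mm. The gripper is clear, so I'm handing in.

```bash
python3 -c "from rig import robot;print(robot.sign_off())"
```

```text
the job is handed in; nothing more can be done
None
```

The loose battery pack is plugged into the empty cradle, pressed down to the stop, released and clear of the gripper; the job is handed in, but the sign-off returned no verdict.

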